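# Make up two furniture-repair kits

### The job

Make up the two repair kits from the parts standing on the bench mat: the brass knob and the dark-brown finial go into the dark tray, the white knob and the blond-wood bun foot into the white tray. In each tray the knob stands upright on the green felt and the wooden part stands upright on the cork. Leave the black knob, the red finial, the jar and the screwdriver as they are.

Things in the scene. Friction and masses are not known exactly. Their poses are not given: they have to be found in the camera images.
- dark_tray: Dark-brown walnut tray. Fixed, low, open, 72 x 140 mm, 12 mm high, on the 3 mm thick grey bench mat, at any yaw. Origin: centre of its underside; x along the short side, y along the long side, z up. Two compartments, each 64 x 64 mm inside, floor 4 mm above the underside, walls 4 mm thick and 8 mm above the floor: green felt one centred at y = +34 mm, tan cork one at y = -34 mm.
- white_tray: White-painted tray. Fixed, low, open, 72 x 140 mm, 12 mm high, on the 3 mm thick grey bench mat, at any yaw. Origin: centre of its underside; x along the short side, y along the long side, z up. Two compartments, each 64 x 64 mm inside, floor 4 mm above the underside, walls 4 mm thick and 8 mm above the floor: green felt one centred at y = +34 mm, tan cork one at y = -34 mm.
- brass_knob_mid (a point): Brass knob standing on the 3 mm mat, round, 46 mm tall; foot 30 mm across, thin neck, head 38 mm across with straight sides from 23 to 37 mm above the foot. The point is on its axis half-way up, 23 mm above its underside; z is its axis, pointing up; its yaw means nothing.
- white_knob_mid (a point): Glossy white ceramic knob standing on the 3 mm mat, round, 46 mm tall; foot 30 mm across, thin neck, head 38 mm across with straight sides from 23 to 37 mm above the foot. The point is on its axis half-way up, 23 mm above its underside; z is its axis, pointing up; its yaw means nothing.
- black_knob_mid (a point): Black knob standing on the 3 mm mat, round, 46 mm tall; foot 30 mm across, thin neck, head 38 mm across with straight sides from 23 to 37 mm above the foot. The point is on its axis half-way up, 23 mm above its underside; z is its axis, pointing up; its yaw means nothing. Not part of any kit.
- dark_finial_mid (a point): Dark-brown turned wooden finial standing on the 3 mm mat, round, 56 mm tall; foot 32 mm across, then a belly 36 mm across with straight sides from 20 to 34 mm above the foot, then a narrowing tip. The point is on its axis half-way up, 28 mm above its underside; z is its axis, pointing up; its yaw means nothing.
- red_finial_mid (a point): Red-painted turned wooden finial standing on the 3 mm mat, round, 56 mm tall; foot 32 mm across, then a belly 36 mm across with straight sides from 20 to 34 mm above the foot, then a narrowing tip. The point is on its axis half-way up, 28 mm above its underside; z is its axis, pointing up; its yaw means nothing. Not part of any kit.
- bun_foot_mid (a point): Blond-wood furniture bun foot on the mat, a squat round turning, 46 mm tall, 48 mm across with straight sides from 16 to 32 mm above its underside, flat underside 34 mm across. The point is on its axis half-way up, 23 mm above its underside; z is its axis, pointing up; its yaw means nothing.
- jar: Small closed amber-glass jar with a dark lid, 52 mm across, 60 mm tall, standing on the mat near its far edge. Origin: centre of its underside; z up. Not to be disturbed.
- screwdriver: Screwdriver with a blue handle, 180 mm long, lying on the mat near its far edge. Origin at the underside, mid-length; x along it towards the tip. Not to be disturbed.
Things that resemble listed ones, but are neither listed nor needed, are in the scene too. What is shaped like the part that bears white_knob_mid but purple or turquoise is not meant.

How it is judged:
By the outcome, as a careful person would: the job done as asked, in the order asked, and still so for the second after the job is handed in, with the robot touching nothing.
It also fails if it takes over 128 s, if anything falls off the work surface, if the arm or the gripper's body presses on something with over 40 N, if the wrist force passes 120 N, or if a joint passes its speed limit or range.

### The arm

A 6-joint arm with a two-finger parallel gripper is mounted at the origin on the work surface. World frame = base frame: x ahead of the robot, y to its left, z up, the work surface at z = 0. Lengths are in mm, angles in rad, forces in N, time in s.
With the tool pointing down it reaches from about 350 to 775 mm from the base axis. Payload 7.3 kg.
Tool frame: the origin (TCP) lies on the mounting face of the last link; the fingertips stand 178 mm ahead of it and the grasp point (between the pads) lies 159 mm ahead of it (bot.grip_point_offset is the distance from the TCP to the grasp point, in mm); x points along the fingers, y is the direction in which the jaws open and shut, and the axes are right-handed (so a half turn about x gives the same grasp; the last joint's range is limited). The gripper opens to 92 mm and grips with 3 to 60 N. Pads are 19 mm wide; open, the fingers measure 130 mm over their backs; the gripper's body (75 mm by 190 mm) begins 47 mm behind the grasp point.
Start: joints at [1.122, 0.342, 1.524, -0, 1.275, -0.146], TCP at [156.53, 501.125, 404.741] pointing down, gripper open.
Joint ranges: [-2.53, 2.53], [-0.77, 2.02], [0.04, 2.7], [-1, 4.14], [0.28, 2.66], [-3.11, 3.11]. Speed limits (rad/s): [2.57, 2.57, 3.14, 3.14, 3.14, 3.14].

### API

Orientations are given as [roll, pitch, yaw] about the fixed x, y, z axes, in that order (R = Rz(yaw) Ry(pitch) Rx(roll)).
In Python, from plant import bot gives the robot as it stands.
- The arm moves only by the tool arm_command, never from a script. Its argument "moves" is a list of rows, each a list of 5 numbers: the shift along the tool's x, y, z in cm, then the turn about the tool's x in degrees, then the opening, from 0 (shut) to 1 (fully open). A call has 1 to 10 rows; each row is the pose to reach, as a shift and turn from the pose measured when the call began, along the tool's axes at that moment; what a row does not reach only later rows make up. A row lasts 1/10 s, in which the tool goes at most 50 mm and 8.59 degrees, less where a joint would pass 70% of its speed; a pose out of reach is approached as far as the arm can. A call with a gripper value outside its range is refused whole. The fingers move at their own pace and stop on an object; the grip force is fixed at half the most. Time passes only in rows, so rows that repeat a pose let the fingers close. It gives the time, the measured TCP pose, the force and the opening at its end, in the units of the state.
- bot.get_obs(): the state, without advancing time (a new reading comes with each control period).
- bot.capture(name): name is "scene" or "top" or "wrist"; returns a dict with "frame" (420x560x3 uint8, blue, green, red), "K" (3x3 intrinsics, pixels), "origin" and "orientation" of the camera in the world; the wrist camera has in their place "T_tool_cam" (4x4, takes a point from camera to tool coordinates, whose origin is the TCP and whose axes are the tool frame's). Camera axes: x right, y down, z forward; pixel columns grow to the right and rows downward; lengths in mm; the calibration is good to about 2 mm. A picture is of the moment at which its call begins: read the wrist's pose just before it. There is no depth.
- bot.close_job(): hands the job in, once; it reports no verdict.
The state is a dict: "time": time; "joint_positions": joint angles; "dq": joint speeds; "tau": joint torques, N m; "tool_pos": TCP position; "tcp_rot": TCP orientation; "contact_force": force on the tool from outside, world axes, zero at the start; "moment": the same for the moment, N m; "grip_width": finger opening in mm.
Only numpy, scipy, OpenCV 4.12 (cv2) and the standard library are available. Lean on these libraries where they do the work, as an engineer would, in place of code of your own. Each camera call takes 0.05 s, during which the arm holds its last target.

## Working session

There is one attempt and no reset: what is moved stays moved. The work goes in short steps, Python scripts to look and compute and a tool call to move; the robot and the scene stay as the last step left them, time stands still between calls to the robot, and variables do not carry over. Pictures are saved under pics/ and viewed, and the job is handed in when it is done.

Besides the shell and the picture viewer there is one more tool, called after "Call:" in YAML: its name, and indented under it one key for each argument. arm_command: Moves the arm, as the interface text tells. Its arguments: {"type":"object","properties":{"moves":{"type":"array"}},"required":["moves"]}

```bash
ls; mkdir -p pics
python3 - <<'E'
from plant import bot
import cv2,numpy as np,pickle
print(bot.get_obs())
d={}
for n in("scene","top","wrist"):
    c=bot.capture(n);d[n]=c;cv2.imwrite(f"pics/{n}0.png",c["frame"])
    print(n,{k:np.round(v,3).tolist() for k,v in c.items() if k!="frame"})
pickle.dump(d,open("cap0.pkl","wb"))
E
```

```text
pics
{'time': 0.0, 'joint_positions': array([ 1.12196376e+00,  3.42716048e-01,  1.52503545e+00, -1.94800510e-05,
        1.27543961e+00, -1.45993092e-01]), 'dq': array([-0.00057242, -0.00082085,  0.00185799,  0.00147106,  0.00266933,
       -0.00045753]), 'tau': array([ 1.16684889e-03, -4.31244063e+01, -2.44220692e+01,  7.17830588e-02,
        5.60155569e-02, -1.13517217e-04]), 'tool_pos': array([156.48452751, 500.98125608, 404.04179117]), 'tcp_rot': array([-1.70513652,  1.56919776, -2.00797031]), 'contact_force': array([-0.27163441,  0.35978545,  0.08245894]), 'moment': array([-0.05152777,  0.02856985,  0.0309449 ]), 'grip_width': 91.48341391605892}
scene {'K': [[424.296, 0.0, 294.875], [0.0, 424.296, 211.766], [0.0, 0.0, 1.0]], 'origin': [1138.327, -129.127, 783.028], 'orientation': [-2.497, 0.011, 1.293]}
top {'K': [[500.24, 0.0, 280.45], [0.0, 500.24, 207.079], [0.0, 0.0, 1.0]], 'origin': [416.339, 17.47, 974.505], 'orientation': [-2.924, -0.006, -1.581]}
wrist {'K': [[363.471, 0.0, 290.326], [0.0, 363.471, 212.561], [0.0, 0.0, 1.0]], 'T_tool_cam': [[-0.001, -0.265, 0.964, 19.475], [1.0, -0.0, 0.001, 0.27], [0.0, 0.964, 0.265, -69.969], [0.0, 0.0, 0.0, 1.0]]}
```

View pics/top0.png

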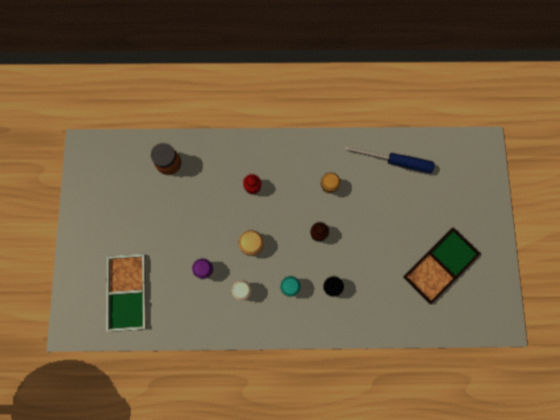

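View pics/scene0.png

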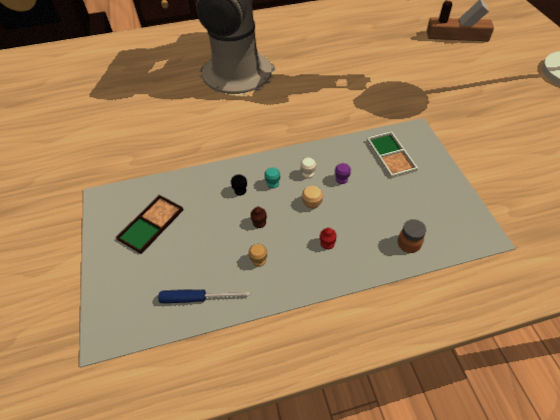

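View pics/wrist0.png

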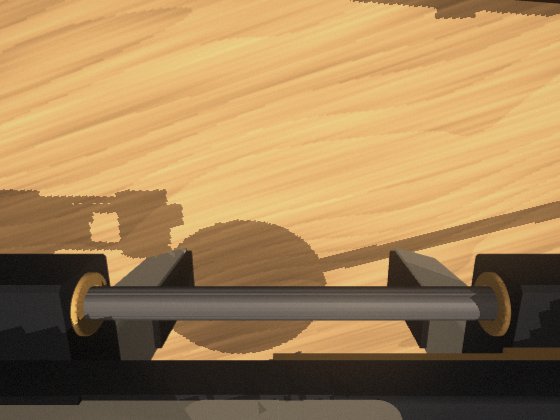

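The top view shows these parts:

| Part | Pixel (top view) |
|---|---|
| White knob | (241,290) |
| Turquoise decoy | (290,286) |
| Purple decoy | (202,268) |
| Black knob | (334,287) |
| Dark finial | (319,231) |
| Red finial | (252,184) |
| Bun foot (larger, pale) | (251,243) |
| Brass knob (smaller, golden) | (331,182) |
| White tray | about (126,292) |
| Dark tray | about (442,265) |

I'll confirm with an enlarged crop.

Run:
```python
import pickle,cv2,numpy as np
d=pickle.load(open("cap0.pkl","rb"))
a=cv2.resize(d["top"]["frame"][160:310,180:360],(720,600),interpolation=cv2.INTER_CUBIC)
b=cv2.resize(d["scene"]["frame"][145:275,220:360],(646,600),interpolation=cv2.INTER_CUBIC)
cv2.imwrite("pics/cropA.png",a);cv2.imwrite("pics/cropB.png",b)
```

```text
(no output)
```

View pics/cropA.png

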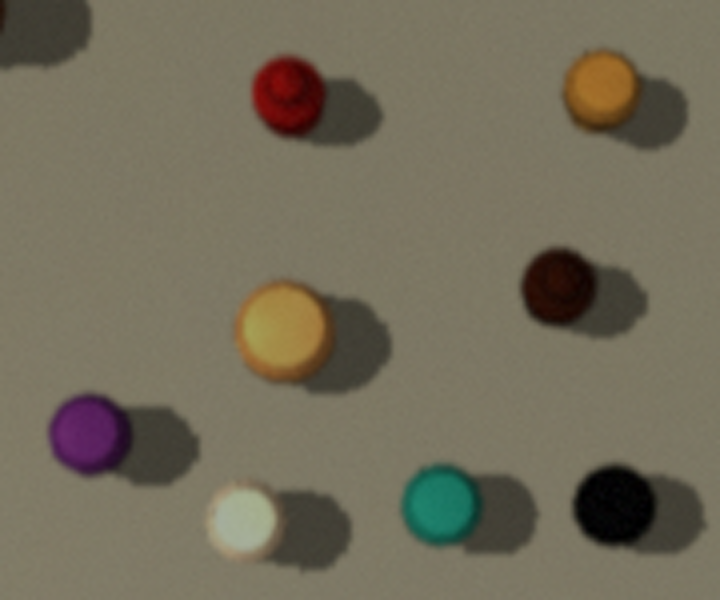

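View pics/cropB.png

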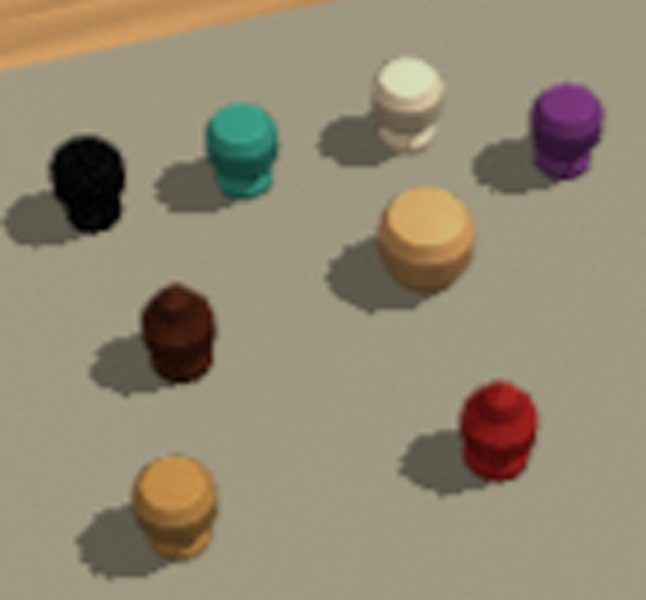

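The crops confirm it: a squat pale bun foot at crop A (284,330), a necked golden brass knob at (601,90), the dark finial at (560,287) and the white knob at (245,520). Next I measure their positions.

```bash
cat > h.py <<'E'
import numpy as np,cv2
from scipy.spatial.transform import Rotation as R
def ray(c,uv,z):
    Rm=R.from_euler('xyz',c["orientation"]).as_matrix()
    v=Rm@np.linalg.inv(c["K"])@np.array([uv[0],uv[1],1.]);o=np.array(c["origin"])
    return (o+v*(z-o[2])/v[2])
def proj(c,p):
    Rm=R.from_euler('xyz',c["orientation"]).as_matrix()
    q=c["K"]@(Rm.T@(np.array(p)-c["origin"]));return q[:2]/q[2]
def comp(mask,seed,r=25):
    n,l,s,ce=cv2.connectedComponentsWithStats(mask.astype(np.uint8))
    best=[(np.hypot(*(ce[i]-seed)),i) for i in range(1,n) if s[i,4]>30]
    i=min(best)[1];m=(l==i).astype(np.uint8)
    k=max(cv2.findContours(m,cv2.RETR_EXTERNAL,cv2.CHAIN_APPROX_NONE)[0],key=cv2.contourArea)
    return k,m
E
python3 - <<'E'
import pickle;from h import *
d=pickle.load(open("cap0.pkl","rb"))
sT=dict(white=(241,290),bun=(251,243),brass=(331,182),dark=(319,231),black=(334,287),turq=(290,286),purple=(202,268),red=(252,184))
sS=dict(white=(308,167),bun=(312,196),brass=(258,254),dark=(259,217),black=(239,184),turq=(272,177),purple=(343,172),red=(328,238))
for n in sT:
  for cam,s in(("top",sT),("scene",sS)):
    f=d[cam]["frame"].astype(int);hsv=cv2.cvtColor(d[cam]["frame"],cv2.COLOR_BGR2HSV)
    x,y=s[n]
    if n=="white": m=f.min(2)>135 if cam=="top" else f.max(2)>175
    elif n=="black": m=f.max(2)<25
    else: m=(hsv[...,1]>110)
    w=np.zeros(m.shape,bool);w[y-18:y+19,x-18:x+19]=1
    k,_=comp(m&w,s[n]);(cx,cy),r=cv2.minEnclosingCircle(k);b=cv2.boundingRect(k)
    M=cv2.moments(k);c=(M['m10']/M['m00'],M['m01']/M['m00'])
    h={"bun":27,"dark":30,"red":30}.get(n,33)
    print(n,cam,np.round(c,1),b,round(r,1),np.round(ray(d[cam],c,h)[:2],1), np.round(ray(d[cam],(cx,cy),h)[:2],1))
f=d["top"]["frame"];hsv=cv2.cvtColor(f,cv2.COLOR_BGR2HSV)
for x,y in((126,272),(126,311),(456,252),(431,278),(108,290),(475,250)): print(x,y,f[y,x],hsv[y,x])
a=cv2.resize(f[240:345,90:165],(430,600),interpolation=cv2.INTER_CUBIC);b=cv2.resize(f[215:315,390:490],(600,600),interpolation=cv2.INTER_CUBIC)
cv2.imwrite("pics/trayW.png",a);cv2.imwrite("pics/trayD.png",b)
E
```

```text
white top [240.1 289.7] (234, 283, 14, 14) 7.0 [468.2  86.5] [468.2  86.6]
white scene [308.9 162.4] (302, 157, 14, 12) 6.8 [460.   91.7] [461.5  90.2]
bun top [250.9 242.5] (239, 230, 25, 26) 12.7 [557.5  66.9] [557.3  67. ]
bun scene [311.9 196.4] (302, 186, 21, 22) 10.9 [558.4  68.7] [558.8  68.8]
brass top [330.  182.3] (321, 172, 20, 21) 10.4 [673.4 -87.3] [673.3 -86.8]
brass scene [257.8 254.3] (249, 244, 18, 22) 11.1 [678.  -85.4] [678.8 -84. ]
dark top [319.3 231.2] (311, 223, 18, 18) 9.3 [577.4 -64.2] [577.1 -64.5]
dark scene [258.4 217. ] (251, 207, 15, 21) 10.1 [583.2 -62.5] [583.2 -62.2]
black top [333.4 286. ] (324, 277, 20, 19) 9.6 [473.2 -87.4] [472.4 -87.5]
black scene [238.8 184.4] (231, 175, 16, 20) 9.8 [480.6 -85.2] [481.7 -84.9]
turq top [290. 286.] (281, 277, 19, 19) 9.7 [474.1  -6.4] [473.8  -6.7]
turq scene [272.1 177.1] (265, 168, 15, 20) 9.8 [480.8  -5.4] [481.4  -5.9]
purple top [202.  268.2] (193, 259, 19, 19) 9.5 [508.8 158.2] [509.1 158.2]
purple scene [342.2 172.7] (336, 164, 14, 20) 9.7 [514.3 157.5] [516.7 157.5]
red top [251.8 183.5] (243, 174, 19, 20) 10.1 [673.1  65.3] [672.8  64.9]
red scene [327.6 238. ] (320, 227, 17, 22) 10.8 [678.4  66.1] [677.8  66. ]
126 272 [ 48  87 140] [ 13 168 140]
126 311 [25 68 18] [ 64 188  68]
456 252 [20 61 11] [ 65 209  61]
431 278 [ 49  92 148] [ 13 171 148]
108 290 [79 96 98] [27 49 98]
475 250 [ 2 10 22] [ 12 232  22]
```

View pics/trayD.png

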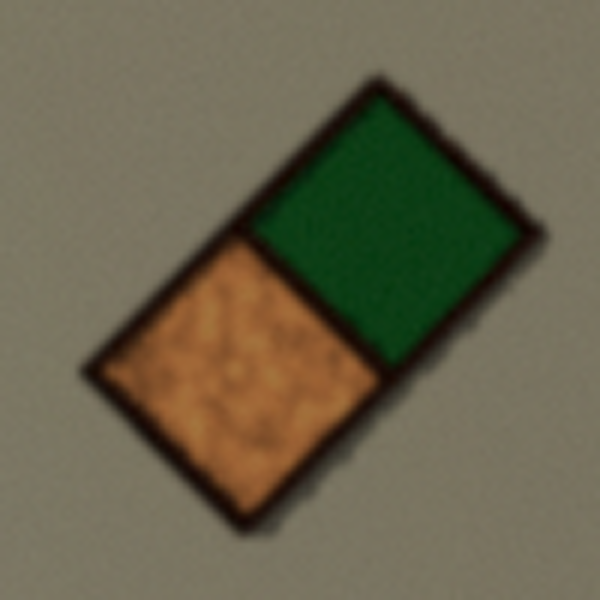

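View pics/trayW.png

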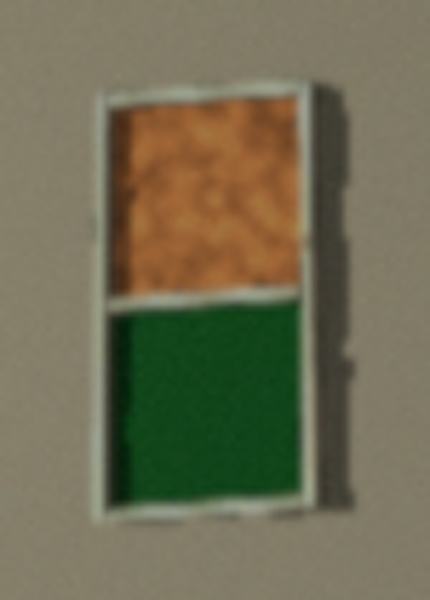

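```bash
cat >> h.py <<'E'
def goal(p,jaw=None):
    """grip point goal (mm), jaw direction (rad) -> shift cm in tool axes, turn deg"""
    from plant import bot
    o=bot.get_obs();Rm=R.from_euler('xyz',o["tcp_rot"]).as_matrix();L=bot.grip_point_offset
    g=o["tool_pos"]+L*Rm[:,0]
    print("t",round(o["time"],2),"grip",np.round(g,1),"xaxis",np.round(Rm[:,0],4),"w",round(o["grip_width"],1),"F",np.round(o["contact_force"],1),"q1,q6",np.round(o["joint_positions"][[0,5]],2))
    s=Rm.T@(np.array(p)-g)/10; t=0
    if jaw is not None:
        a=R.from_matrix(Rm).as_matrix();j=np.array([np.cos(jaw),np.sin(jaw),0])
        t=np.degrees(np.arctan2(j@Rm[:,2],j@Rm[:,1]));t=(t+90)%180-90
    print("shift",np.round(s,2),"turn",round(t,1));return s,t
E
python3 - <<'E'
import pickle;from h import *
d=pickle.load(open("cap0.pkl","rb"))
print("white",ray(d["top"],(240.1,289.7),47))
for cam,S in(("top",dict(wf=(126,311),wc=(126,272),df=(456,252),dc=(431,278))),("scene",dict(wf=(386,145),wc=(397,162),df=(139,236),dc=(160,213)))):
  f=d[cam]["frame"];hsv=cv2.cvtColor(f,cv2.COLOR_BGR2HSV)
  for n,(x,y) in S.items():
    H=hsv[...,0].astype(int)
    m=((H>45)&(H<85)&(hsv[...,1]>120)) if n[1]=='f' else ((H<20)&(hsv[...,1]>120)&(hsv[...,2]>70))
    w=np.zeros(m.shape,bool);w[y-27:y+28,x-27:x+28]=1
    k,_=comp(m&w,(x,y));r=[ray(d[cam],p,7)[:2] for p in k[:,0,:].astype(float)]
    r=cv2.minAreaRect(np.array(r,np.float32));print(cam,n,np.round(r[0],1),np.round(r[1],1),round(r[2],1))
goal((675,-87,120))
E
```

```text
white [467.44571147  85.42600403  47.        ]
top wf [434.  304.6] [59.8 58.8] 3.5
top wc [502.  308.7] [62.  59.7] 2.9
top df [ 536.4 -327.1] [63.9 63.3] 42.4
top dc [ 489.9 -276.4] [63.3 63. ] 42.5
scene wf [430.5 307.8] [54.  55.5] 3.6
scene wc [498.  311.3] [56.9 57.1] 3.6
scene df [ 533.8 -324. ] [60.3 62.8] 42.4
scene dc [ 488.9 -274. ] [61.6 63.1] 42.6
t 0.15 grip [156.4 500.9 245. ] xaxis [-5.e-04 -1.e-03 -1.e+00] w 91.9 F [ 1.1 -0.4  0.2] q1,q6 [ 1.12 -0.15]
shift [ 12.54 -40.63  67.03] turn 0
```

Call:
arm_command:
  moves:
    - [0, -40.6, 67.0, 0, 0.7]
    - [0, -40.6, 67.0, 0, 0.7]
    - [0, -40.6, 67.0, 0, 0.7]
    - [0, -40.6, 67.0, 0, 0.7]
    - [0, -40.6, 67.0, 0, 0.7]
    - [0, -40.6, 67.0, 0, 0.7]
    - [0, -40.6, 67.0, 0, 0.7]
    - [0, -40.6, 67.0, 0, 0.7]
    - [0, -40.6, 67.0, 0, 0.7]
    - [0, -40.6, 67.0, 0, 0.7]

```text
time: 1.15
tool_pos: [488.3, 124.4, 404.6]
tcp_rot: [-1.891, 1.57, -2.194]
contact_force: [0.4, 1.3, 0.5]
grip_width: 64.6
```

```bash
python3 -c "
from h import *
goal((675,-87,130),np.radians(42.5))"
```

```text
t 1.15 grip [488.2 124.2 245.4] xaxis [-6.e-04 -9.e-04 -1.e+00] w 64.6 F [0.4 1.3 0.5] q1,q6 [ 0.1  -1.17]
shift [ 11.54 -14.57  24.13] turn 30.1
```

Call:
arm_command:
  moves:
    - [0, -14.6, 24.1, 30, 0.7]
    - [0, -14.6, 24.1, 30, 0.7]
    - [0, -14.6, 24.1, 30, 0.7]
    - [0, -14.6, 24.1, 30, 0.7]
    - [0, -14.6, 24.1, 30, 0.7]
    - [0, -14.6, 24.1, 30, 0.7]
    - [11.5, -14.6, 24.1, 30, 0.7]
    - [11.5, -14.6, 24.1, 30, 0.7]
    - [11.5, -14.6, 24.1, 30, 0.7]
    - [11.5, -14.6, 24.1, 30, 0.7]

```text
time: 2.15
tool_pos: [673.9, -87.0, 285.3]
tcp_rot: [-2.438, 1.562, 3.018]
contact_force: [0.5, -0.5, -0.1]
grip_width: 64.0
```

```bash
cat >> h.py <<'E'
def wcam(name):
    from plant import bot
    o=bot.get_obs();c=bot.capture("wrist");T=np.eye(4);T[:3,:3]=R.from_euler('xyz',o["tcp_rot"]).as_matrix();T[:3,3]=o["tool_pos"]
    W=T@c["T_tool_cam"];c["origin"]=W[:3,3];c["orientation"]=R.from_matrix(W[:3,:3]).as_euler('xyz')
    cv2.imwrite(f"pics/{name}.png",c["frame"]);return c
E
python3 -c "
from h import *
goal((675,-87,33),np.radians(42.5))
c=wcam('w1')
print(proj(c,(675,-87,49)))"
```

```text
t 2.15 grip [672.5 -86.8 126.1] xaxis [-0.0084  0.001  -1.    ] w 64.0 F [ 0.5 -0.5 -0.1] q1,q6 [-0.24 -0.98]
shift [9.31 0.22 0.24] turn 0.1
[291.97707668 232.76718518]
```

View pics/w1.png

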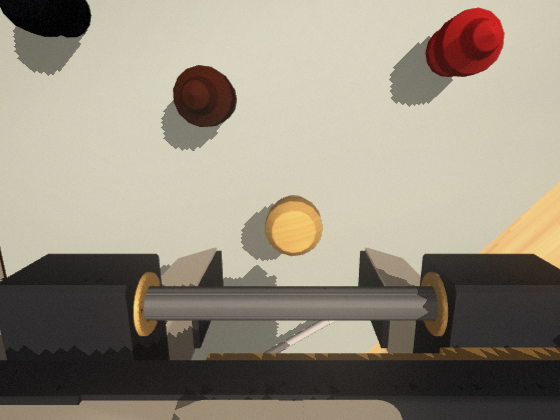

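```bash
cat >> h.py <<'E'
def wfind(c,seed,z,lo,hi,r=40):
    hsv=cv2.cvtColor(c["frame"],cv2.COLOR_BGR2HSV);m=cv2.inRange(hsv,lo,hi)>0
    x,y=map(int,seed);w=np.zeros(m.shape,bool);w[max(0,y-r):y+r,max(0,x-r):x+r]=1
    k,_=comp(m&w,seed);e=cv2.fitEllipse(k);p=ray(c,e[0],z)
    print("ell",np.round(e[0],1),np.round(e[1],1),"bb",cv2.boundingRect(k),"->",np.round(p,1));return p
E
python3 -c "
from h import *
c=wcam('w2')
p=wfind(c,(294,226),40,(5,90,60),(30,255,255))
p=wfind(c,(294,226),47,(5,90,60),(30,255,255))
goal((p[0],p[1],34),np.radians(42.5))
"
```

```text
ell [291.5 222.2] [55.8 58.3] bb (264, 192, 57, 60) -> [674.4 -85.   40. ]
ell [291.5 222.2] [55.8 58.3] bb (264, 192, 57, 60) -> [673.  -83.5  47. ]
t 2.25 grip [675.1 -87.2 131.1] xaxis [ 2.0e-04 -1.1e-03 -1.0e+00] w 64.1 F [-0.3  0.2  0.5] q1,q6 [-0.24 -0.98]
shift [ 9.71  0.1  -0.43] turn 0.1
```

Call:
arm_command:
  moves:
    - [5, 0, -0.1, 0, 0.7]
    - [9.7, 0, -0.1, 0, 0.7]
    - [9.7, 0, -0.1, 0, 0.7]
    - [9.7, 0, -0.1, 0, 0.7]
    - [9.7, 0, -0.1, 0, 0]
    - [9.7, 0, -0.1, 0, 0]
    - [9.7, 0, -0.1, 0, 0]
    - [9.7, 0, -0.1, 0, 0]
    - [9.7, 0, -0.1, 0, 0]
    - [9.7, 0, -0.1, 0, 0]

```text
time: 3.25
tool_pos: [674.7, -86.6, 194.7]
tcp_rot: [0.154, 1.568, -0.673]
contact_force: [-2.3, 0.4, 6.4]
grip_width: 36.5
```

```bash
python3 -c "
from h import *
goal((536,-326,100),np.radians(42.5))
"
```

```text
t 3.25 grip [675.  -86.8  35.5] xaxis [ 0.002  -0.0016 -1.    ] w 36.5 F [-2.3  0.4  6.4] q1,q6 [-0.24 -0.98]
shift [ -6.44 -26.43   8.2 ] turn 0.1
```

Call:
arm_command:
  moves:
    - [-5, 0, 0, 0, 0]
    - [-6.5, 0, 0, 0, 0]
    - [-6.5, -26.4, 8.2, 0, 0]
    - [-6.5, -26.4, 8.2, 0, 0]
    - [-6.5, -26.4, 8.2, 0, 0]
    - [-6.5, -26.4, 8.2, 0, 0]
    - [-6.5, -26.4, 8.2, 0, 0]
    - [-6.5, -26.4, 8.2, 0, 0]
    - [-6.5, -26.4, 8.2, 0, 0]
    - [-6.5, -26.4, 8.2, 0, 0]

```text
time: 4.25
tool_pos: [535.6, -325.9, 259.6]
tcp_rot: [0.402, 1.569, -0.426]
contact_force: [0.1, 0.2, -1.5]
grip_width: 36.6
```

```bash
python3 -c "
from h import *
c=wcam('w3')
goal((536,-326,39.5),np.radians(42.5))
print(proj(c,(536,-326,7)),proj(c,(490,-276,7)))
"
```

```text
t 4.3 grip [ 536.4 -325.2  100.4] xaxis [ 1.8e-03 -8.0e-04 -1.0e+00] w 36.6 F [-0.3 -0.4 -0.2] q1,q6 [-0.67 -1.41]
shift [ 6.09 -0.09  0.02] turn 0.1
[288.71439312 221.5883942 ] [288.4373013  116.65332122]
```

View pics/w3.png

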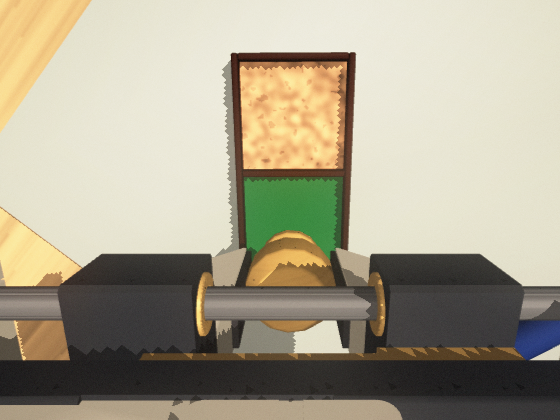

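Call:
arm_command:
  moves:
    - [3, 0.1, 0, 0, 0]
    - [5, 0.1, 0, 0, 0]
    - [6.0, 0.1, 0, 0, 0]
    - [6.0, 0.1, 0, 0, 0]
    - [6.0, 0.1, 0, 0, 0]
    - [6.0, 0.1, 0, 0, 0]
    - [6.0, 0.1, 0, 0, 0]

```text
time: 5.0
tool_pos: [537.2, -324.2, 200.0]
tcp_rot: [0.339, 1.568, -0.487]
contact_force: [0.1, 0.4, -1.1]
grip_width: 36.5
```

```bash
python3 -c "
from h import *
goal((536,-326,39.5),np.radians(42.5))
c=wcam('w4')
"
```

```text
t 5.0 grip [ 537.6 -324.4   40.8] xaxis [ 0.0023 -0.0012 -1.    ] w 36.5 F [ 0.1  0.4 -1.1] q1,q6 [-0.67 -1.41]
shift [ 0.13 -0.23  0.01] turn 0.2
```

View pics/w4.png

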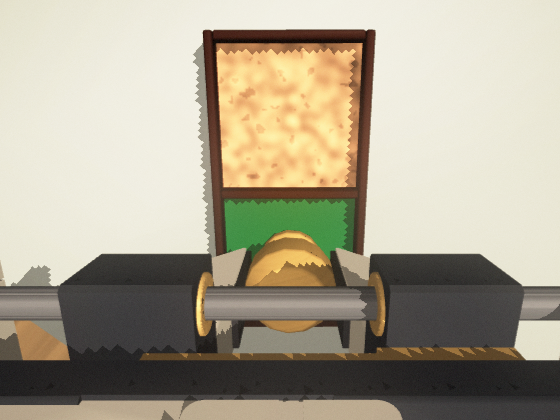

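Call:
arm_command:
  moves:
    - [0.1, 0, 0, 0, 0]
    - [0.1, 0, 0, 0, 0]
    - [0.1, 0, 0, 0, 0]
    - [0.1, 0, 0, 0, 0.6]
    - [0.1, 0, 0, 0, 0.6]
    - [0.1, 0, 0, 0, 0.6]
    - [0.1, 0, 0, 0, 0.6]
    - [-3, 0, 0, 0, 0.6]
    - [-7, 0, 0, 0, 0.65]
    - [-9, 0, 0, 0, 0.65]

```text
time: 6.05
tool_pos: [537.4, -324.5, 293.3]
tcp_rot: [0.234, 1.564, -0.593]
contact_force: [0.4, -0.3, -1.0]
grip_width: 59.7
```

```bash
python3 -c "
from h import *
goal((578,-64.5,130),np.radians(42.5))
c=wcam('w5')
"
```

```text
t 6.05 grip [ 538.3 -325.1  134.1] xaxis [ 0.0058 -0.0039 -1.    ] w 59.7 F [ 0.4 -0.3 -1. ] q1,q6 [-0.67 -1.41]
shift [  0.34  20.58 -16.48] turn 0.2
```

View pics/w5.png

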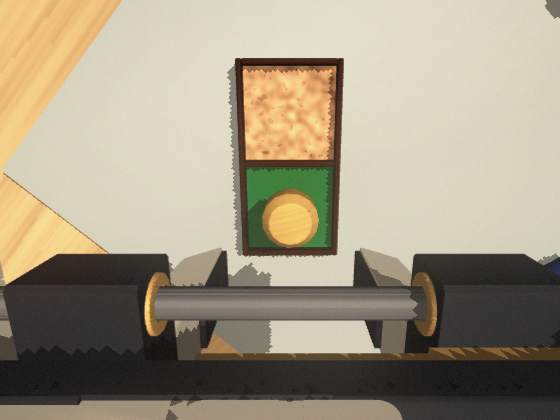

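The brass knob stands upright on the felt at (290,218). Next is the dark finial.

Call:
arm_command:
  moves:
    - [0.3, 20.6, -16.5, 0, 0.7]
    - [0.3, 20.6, -16.5, 0, 0.7]
    - [0.3, 20.6, -16.5, 0, 0.7]
    - [0.3, 20.6, -16.5, 0, 0.7]
    - [0.3, 20.6, -16.5, 0, 0.7]
    - [0.3, 20.6, -16.5, 0, 0.7]
    - [0.3, 20.6, -16.5, 0, 0.7]
    - [0.3, 20.6, -16.5, 0, 0.7]
    - [0.3, 20.6, -16.5, 0, 0.7]

```text
time: 7.0
tool_pos: [577.5, -65.7, 291.5]
tcp_rot: [0.166, 1.559, -0.662]
contact_force: [-0.2, -0.8, -0.5]
grip_width: 64.5
```

```bash
python3 -c "
from h import *
c=wcam('w6')
s=proj(c,(578,-64,30));print(s)
p=wfind(c,s,32,(0,120,0),(15,255,120))
goal((p[0],p[1],34.5),np.radians(42.5))
"
```

```text
[290.20279851 212.77997535]
ell [294.6 220.2] [16.9 23.6] bb (282, 210, 24, 23) -> [583.4 -65.5  32. ]
t 7.05 grip [578.9 -66.8 132.3] xaxis [ 0.009  -0.0068 -0.9999] w 64.1 F [-0.9  0.2  0.2] q1,q6 [-0.24 -0.98]
shift [9.78 0.41 0.1 ] turn 0.0
```

View pics/w6.png

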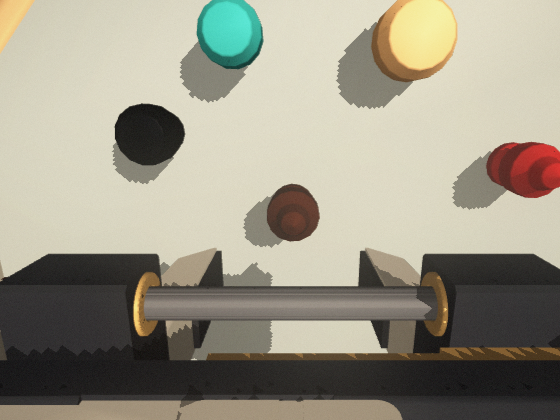

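```bash
python3 -c "
from h import *
for i in range(2):
  c=wcam('w7')
  f=c['frame'][150:250,230:345]; m=np.zeros(c['frame'].shape[:2],bool);m[150:250,230:345]=(f.max(2)<110)&((f[...,2].astype(int)-f[...,0])>15)
  k,_=comp(m,(293,212));b=cv2.boundingRect(k);u=(b[0]+b[2]/2,b[1]+b[3]/2);p=ray(c,u,33);print(b,p)
  goal((p[0],p[1],34.5),np.radians(42.5))
"
```

```text
(267, 184, 52, 57) [578.67621469 -61.95782887  33.        ]
t 7.1 grip [578.9 -66.7 132.4] xaxis [ 0.009  -0.0068 -0.9999] w 64.1 F [ 0.9 -0.4 -0.2] q1,q6 [-0.24 -0.98]
shift [ 9.78  0.29 -0.47] turn 0.0
(267, 184, 52, 57) [578.67461522 -61.86302968  33.        ]
t 7.15 grip [578.9 -66.5 132.4] xaxis [ 0.009  -0.0067 -0.9999] w 64.3 F [-0.8 -0.2  0.3] q1,q6 [-0.24 -0.98]
shift [ 9.78  0.28 -0.46] turn 0.0
```

Call:
arm_command:
  moves:
    - [5, 0.2, -0.3, 0, 0.7]
    - [8, 0.2, -0.3, 0, 0.7]
    - [9.8, 0.2, -0.3, 0, 0.7]
    - [9.8, 0.2, -0.3, 0, 0.7]
    - [9.8, 0.2, -0.3, 0, 0]
    - [9.8, 0.2, -0.3, 0, 0]
    - [9.8, 0.2, -0.3, 0, 0]
    - [9.8, 0.2, -0.3, 0, 0]
    - [9.8, 0.2, -0.3, 0, 0]
    - [9.8, 0.2, -0.3, 0, 0]

```text
time: 8.15
tool_pos: [578.1, -62.6, 194.5]
tcp_rot: [0.232, 1.558, -0.596]
contact_force: [-2.0, -0.1, 6.0]
grip_width: 34.7
```

```bash
python3 -c "
from h import *
goal((491,-275,100),np.radians(42.5))
"
```

```text
t 8.15 grip [579.7 -63.7  35.3] xaxis [ 0.0106 -0.0072 -0.9999] w 34.7 F [-2.  -0.1  6. ] q1,q6 [-0.24 -0.98]
shift [ -6.41 -20.8    9.65] turn 0.0
```

Call:
arm_command:
  moves:
    - [-5, 0, 0, 0, 0]
    - [-6.4, 0, 0, 0, 0]
    - [-6.4, -20.8, 9.6, 0, 0]
    - [-6.4, -20.8, 9.6, 0, 0]
    - [-6.4, -20.8, 9.6, 0, 0]
    - [-6.4, -20.8, 9.6, 0, 0]
    - [-6.4, -20.8, 9.6, 0, 0]
    - [-6.4, -20.8, 9.6, 0, 0]
    - [-6.4, -20.8, 9.6, 0, 0]
    - [-6.4, -20.8, 9.6, 0, 0]

```text
time: 9.15
tool_pos: [489.3, -272.5, 259.0]
tcp_rot: [0.263, 1.559, -0.564]
contact_force: [-0.3, 0.3, -0.7]
grip_width: 34.7
```

```bash
python3 -c "
from h import *
c=wcam('w8')
goal((491.5,-274.5,39.5),np.radians(42.5))
"
```

```text
t 9.2 grip [ 491.1 -273.3   99.8] xaxis [ 0.0103 -0.0066 -0.9999] w 34.6 F [0.1 1.1 0.1] q1,q6 [-0.64 -1.39]
shift [ 6.03 -0.07  0.05] turn 0.1
```

View pics/w8.png

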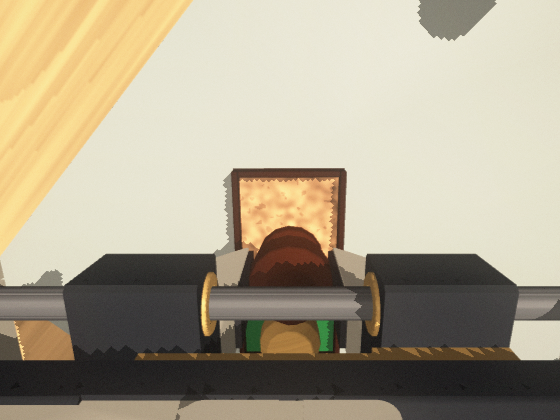

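Tray walls are at columns 236 and 343, so the cork is centred at 289 and the finial is lined up with it. Lowering now.

Call:
arm_command:
  moves:
    - [3, 0, 0, 0, 0]
    - [5, 0, 0, 0, 0]
    - [6.1, 0, 0, 0, 0]
    - [6.1, 0, 0, 0, 0]
    - [6.1, 0, 0, 0, 0]
    - [6.1, 0, 0, 0, 0]
    - [6.1, 0, 0, 0, 0]

```text
time: 9.9
tool_pos: [490.3, -272.4, 198.3]
tcp_rot: [0.251, 1.558, -0.575]
contact_force: [-0.0, -0.5, -0.6]
grip_width: 34.7
```

```bash
python3 -c "
from h import *
goal((491.5,-274.5,39.3),np.radians(42.5))
"
```

```text
t 9.9 grip [ 492.  -273.5   39.1] xaxis [ 0.0108 -0.007  -0.9999] w 34.7 F [-0.  -0.5 -0.6] q1,q6 [-0.64 -1.39]
shift [-0.02 -0.1   0.03] turn 0.2
```

Call:
arm_command:
  moves:
    - [0.05, 0, 0, 0, 0]
    - [0.05, 0, 0, 0, 0.55]
    - [0.05, 0, 0, 0, 0.55]
    - [0.05, 0, 0, 0, 0.55]
    - [0.05, 0, 0, 0, 0.6]
    - [-4, 0, 0, 0, 0.6]
    - [-9, 0, 0, 0, 0.65]
    - [-9, 0, 0, 0, 0.65]
    - [-9, 0, 0, 0, 0.65]
    - [-9, 0, 0, 0, 0.65]

```text
time: 10.9
tool_pos: [489.0, -271.6, 287.4]
tcp_rot: [0.263, 1.56, -0.564]
contact_force: [-0.2, 0.1, -0.2]
grip_width: 59.6
```

```bash
python3 -c "
from h import *
goal((467.5,86,130),np.radians(93.4))
c=wcam('w9')
"
```

```text
t 10.9 grip [ 490.5 -272.5  128.2] xaxis [ 0.0093 -0.0059 -0.9999] w 59.6 F [-0.2  0.1 -0.2] q1,q6 [-0.64 -1.39]
shift [ -0.42  22.6  -27.92] turn -50.7
```

View pics/w9.png

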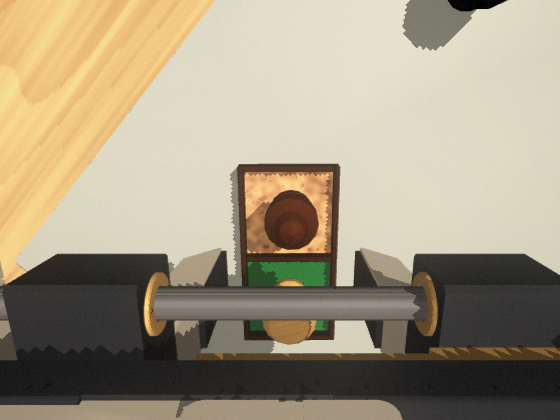

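Call:
arm_command:
  moves:
    - [-0.4, 22.6, -27.9, -50.7, 0.7]
    - [-0.4, 22.6, -27.9, -50.7, 0.7]
    - [-0.4, 22.6, -27.9, -50.7, 0.7]
    - [-0.4, 22.6, -27.9, -50.7, 0.7]
    - [-0.4, 22.6, -27.9, -50.7, 0.7]
    - [-0.4, 22.6, -27.9, -50.7, 0.7]
    - [-0.4, 22.6, -27.9, -50.7, 0.7]
    - [-0.4, 22.6, -27.9, -50.7, 0.7]
    - [-0.4, 22.6, -27.9, -50.7, 0.7]
    - [-0.4, 22.6, -27.9, -50.7, 0.7]

```text
time: 11.95
tool_pos: [466.2, 86.0, 288.2]
tcp_rot: [-0.734, 1.561, -0.676]
contact_force: [-0.6, -0.4, -0.3]
grip_width: 64.3
```

```bash
python3 -c "
from h import *
c=wcam('w10')
c=wcam('w10')
print(proj(c,(467.5,86,33)))
goal((467.5,86,34.5),np.radians(93.4))
"
```

```text
[293.09432069 218.70293632]
t 12.05 grip [467.7  84.4 129.3] xaxis [ 0.008  -0.0057 -1.    ] w 64.5 F [-0.5  0.6  0.2] q1,q6 [ 0.02 -1.6 ]
shift [ 9.47  0.22 -0.08] turn -0.2
```

View pics/w10.png

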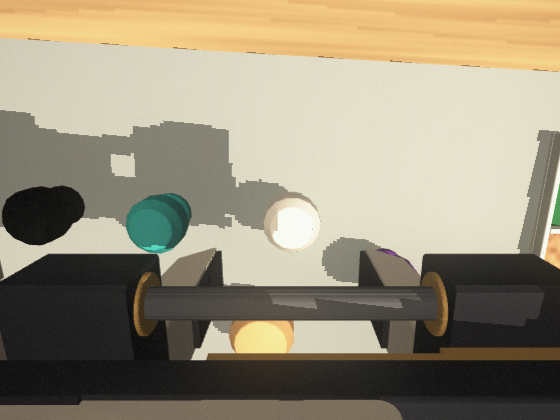

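```bash
python3 -c "
from h import *
c=wcam('w11')
f=c['frame'];b=cv2.resize(f[180:265,240:345],(735,595),interpolation=cv2.INTER_CUBIC);cv2.imwrite('pics/w11c.png',b)
for u in((292,224),):
  for z in(33,36,40): print(ray(c,u,z))
"
```

```text
[471.42110903  85.30043334  33.        ]
[470.46943335  85.24775114  36.        ]
[469.20053244  85.17750821  40.        ]
```

View pics/w11c.png

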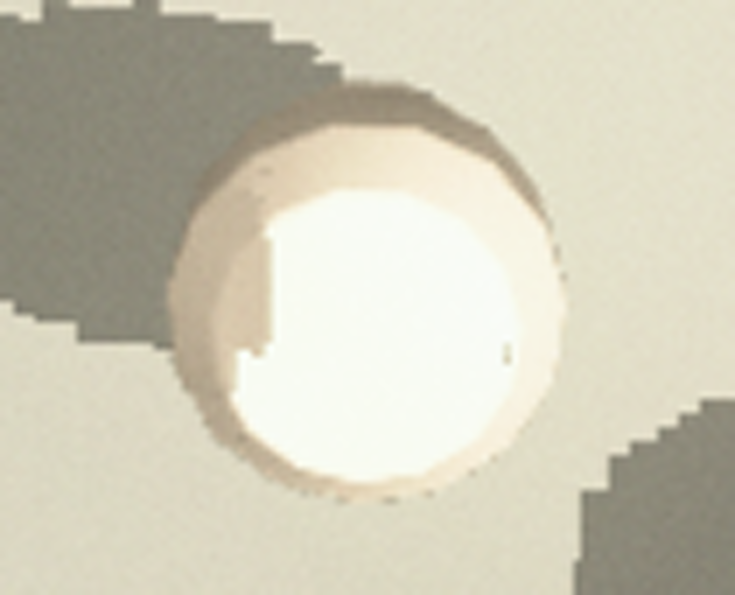

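Call:
arm_command:
  moves:
    - [5, 0.1, 0.1, 0, 0.7]
    - [8, 0.1, 0.1, 0, 0.7]
    - [9.4, 0.1, 0.1, 0, 0.7]
    - [9.4, 0.1, 0.1, 0, 0.7]
    - [9.4, 0.1, 0.1, 0, 0]
    - [9.4, 0.1, 0.1, 0, 0]
    - [9.4, 0.1, 0.1, 0, 0]
    - [9.4, 0.1, 0.1, 0, 0]
    - [9.4, 0.1, 0.1, 0, 0]
    - [9.4, 0.1, 0.1, 0, 0]

```text
time: 13.1
tool_pos: [468.4, 85.8, 195.4]
tcp_rot: [-0.582, 1.559, -0.526]
contact_force: [0.3, -1.5, 7.2]
grip_width: 37.1
```

```bash
python3 -c "
from h import *
goal((434,307,100),np.radians(93.4))
"
```

```text
t 13.1 grip [470.   84.9  36.2] xaxis [ 0.0099 -0.0057 -0.9999] w 37.1 F [ 0.3 -1.5  7.2] q1,q6 [ 0.02 -1.6 ]
shift [-6.54 22.33 -2.28] turn -0.2
```

Call:
arm_command:
  moves:
    - [-5, 0, 0, 0, 0]
    - [-6.5, 0, 0, 0, 0]
    - [-6.5, 22.3, -2.3, 0, 0]
    - [-6.5, 22.3, -2.3, 0, 0]
    - [-6.5, 22.3, -2.3, 0, 0]
    - [-6.5, 22.3, -2.3, 0, 0]
    - [-6.5, 22.3, -2.3, 0, 0]
    - [-6.5, 22.3, -2.3, 0, 0]
    - [-6.5, 22.3, -2.3, 0, 0]
    - [-6.5, 22.3, -2.3, 0, 0]

```text
time: 14.1
tool_pos: [432.4, 306.6, 258.6]
tcp_rot: [-0.656, 1.56, -0.601]
contact_force: [0.5, 0.7, -1.0]
grip_width: 37.3
```

```bash
python3 -c "
from h import *
c=wcam('w12')
goal((434,307,40.2),np.radians(93.4))
print(proj(c,(434,307,7)),proj(c,(502,311,7)))
"
```

```text
t 14.15 grip [434.  305.5  99.5] xaxis [ 0.0094 -0.0062 -0.9999] w 36.9 F [ 0.3 -0.6 -0.6] q1,q6 [ 0.47 -1.14]
shift [ 5.93  0.19 -0.05] turn -0.3
[293.17898012 220.47267145] [293.29321326 311.18005072]
```

View pics/w12.png

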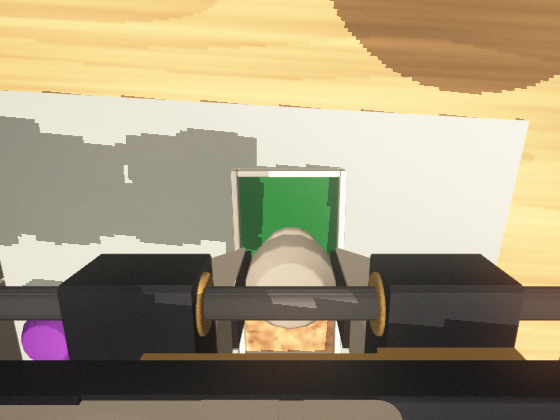

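Call:
arm_command:
  moves:
    - [3, 0, 0, 0, 0]
    - [5, 0, 0, 0, 0]
    - [5.9, 0, 0, 0, 0]
    - [5.9, 0, 0, 0, 0]
    - [5.9, 0, 0, 0, 0]
    - [5.9, 0, 0, 0, 0]
    - [5.9, 0, 0, 0, 0]

```text
time: 14.85
tool_pos: [433.3, 305.9, 200.1]
tcp_rot: [-0.583, 1.559, -0.528]
contact_force: [-0.1, 0.6, -0.2]
grip_width: 36.6
```

```bash
python3 -c "
from h import *
goal((434,307,40.2),np.radians(93.4))
"
```

```text
t 14.85 grip [434.9 305.   40.9] xaxis [ 0.0101 -0.0059 -0.9999] w 36.6 F [-0.1  0.6 -0.2] q1,q6 [ 0.47 -1.14]
shift [ 0.07  0.2  -0.08] turn -0.3
```

Call:
arm_command:
  moves:
    - [0.1, 0, 0, 0, 0]
    - [0.1, 0, 0, 0, 0]
    - [0.1, 0, 0, 0, 0.55]
    - [0.1, 0, 0, 0, 0.55]
    - [0.1, 0, 0, 0, 0.55]
    - [0.1, 0, 0, 0, 0.6]
    - [-4, 0, 0, 0, 0.6]
    - [-9, 0, 0, 0, 0.7]
    - [-9, 0, 0, 0, 0.7]
    - [-9, 0, 0, 0, 0.7]

```text
time: 15.85
tool_pos: [432.4, 306.6, 291.2]
tcp_rot: [-0.403, 1.557, -0.349]
contact_force: [-0.0, 0.4, -0.4]
grip_width: 64.0
```

```bash
python3 -c "
from h import *
c=wcam('w13')
goal((557.5,67,130),np.radians(93.4))
"
```

```text
t 15.9 grip [433.6 305.4 130.6] xaxis [ 0.0099 -0.0059 -0.9999] w 64.5 F [-0.3  0.1 -0.5] q1,q6 [ 0.47 -1.14]
shift [  0.33 -24.48  11.07] turn -0.3
```

View pics/w13.png

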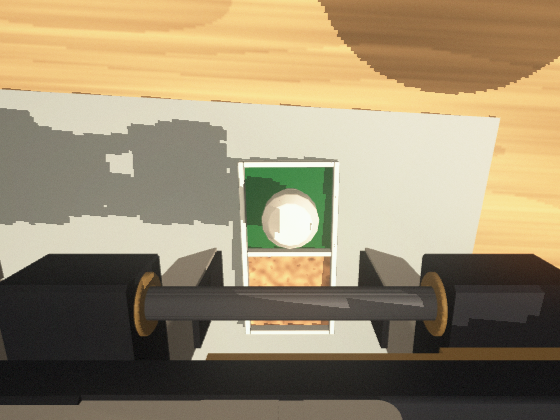

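The white knob stands on the felt at (290,220). Next is the bun foot.

Call:
arm_command:
  moves:
    - [0.3, -24.5, 11.1, 0, 0.8]
    - [0.3, -24.5, 11.1, 0, 0.8]
    - [0.3, -24.5, 11.1, 0, 0.8]
    - [0.3, -24.5, 11.1, 0, 0.8]
    - [0.3, -24.5, 11.1, 0, 0.8]
    - [0.3, -24.5, 11.1, 0, 0.8]
    - [0.3, -24.5, 11.1, 0, 0.8]
    - [0.3, -24.5, 11.1, 0, 0.8]
    - [0.3, -24.5, 11.1, 0, 0.8]
    - [0.3, -24.5, 11.1, 0, 0.8]

```text
time: 16.9
tool_pos: [555.7, 69.1, 289.2]
tcp_rot: [-0.63, 1.56, -0.574]
contact_force: [0.3, 0.3, -0.3]
grip_width: 73.6
```

```bash
python3 -c "
from h import *
c=wcam('w14')
s=proj(c,(557.5,67,30));print(s)
p=wfind(c,s,32,(5,60,60),(30,255,255),60)
goal((p[0],p[1],34),np.radians(93.4))
"
```

```text
[289.34932581 217.38161128]
ell [290.4 218.9] [69.8 71.8] bb (255, 182, 71, 74) -> [557.9  67.8  32. ]
t 16.95 grip [557.3  68.  130.2] xaxis [ 0.0094 -0.0058 -0.9999] w 73.3 F [ 0.4  0.3 -0.5] q1,q6 [-0.01 -1.64]
shift [ 9.62  0.03 -0.02] turn -0.2
```

View pics/w14.png

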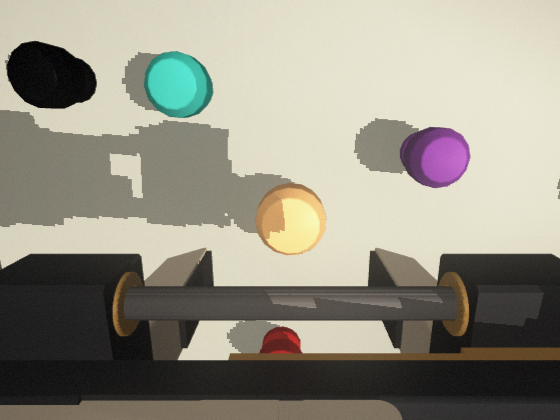

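Call:
arm_command:
  moves:
    - [5, 0, 0, 0, 0.8]
    - [8, 0, 0, 0, 0.8]
    - [9.75, 0, 0, 0, 0.8]
    - [9.75, 0, 0, 0, 0.8]
    - [9.75, 0, 0, 0, 0]
    - [9.75, 0, 0, 0, 0]
    - [9.75, 0, 0, 0, 0]
    - [9.75, 0, 0, 0, 0]
    - [9.75, 0, 0, 0, 0]
    - [9.75, 0, 0, 0, 0]

```text
time: 17.95
tool_pos: [557.0, 68.5, 193.0]
tcp_rot: [-0.526, 1.558, -0.47]
contact_force: [-1.1, 0.2, 5.0]
grip_width: 47.1
```

```bash
python3 -c "
from h import *
goal((502,309,100),np.radians(93.4))
"
```

```text
t 17.95 grip [558.8  67.5  33.8] xaxis [ 0.0112 -0.0057 -0.9999] w 47.1 F [-1.1  0.2  5. ] q1,q6 [-0.01 -1.63]
shift [-6.82 24.38 -4.24] turn -0.2
```

Call:
arm_command:
  moves:
    - [-5, 0, 0, 0, 0]
    - [-7, 0, 0, 0, 0]
    - [-7, 24.4, -4.2, 0, 0]
    - [-7, 24.4, -4.2, 0, 0]
    - [-7, 24.4, -4.2, 0, 0]
    - [-7, 24.4, -4.2, 0, 0]
    - [-7, 24.4, -4.2, 0, 0]
    - [-7, 24.4, -4.2, 0, 0]
    - [-7, 24.4, -4.2, 0, 0]
    - [-7, 24.4, -4.2, 0, 0]

```text
time: 18.95
tool_pos: [500.8, 309.3, 260.8]
tcp_rot: [-0.577, 1.558, -0.521]
contact_force: [-0.9, -0.3, -1.4]
grip_width: 47.5
```

```bash
python3 -c "
from h import *
c=wcam('w15')
goal((502.8,309,37.8),np.radians(93.4))
"
```

```text
t 19.0 grip [502.8 307.9 101.7] xaxis [ 0.011  -0.0062 -0.9999] w 47.0 F [ 1.2  0.3 -0.9] q1,q6 [ 0.42 -1.19]
shift [ 6.39  0.15 -0.06] turn -0.3
```

View pics/w15.png

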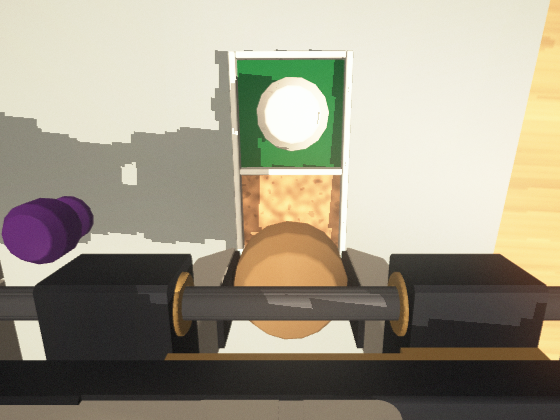

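Call:
arm_command:
  moves:
    - [3, 0.1, 0, 0, 0]
    - [5, 0.1, 0, 0, 0]
    - [6.4, 0.1, 0, 0, 0]
    - [6.4, 0.1, 0, 0, 0]
    - [6.4, 0.1, 0, 0, 0]
    - [6.4, 0.1, 0, 0, 0]
    - [6.4, 0.1, 0, 0, 0]

```text
time: 19.7
tool_pos: [501.9, 309.3, 197.3]
tcp_rot: [-0.521, 1.558, -0.466]
contact_force: [-0.0, -1.1, -0.9]
grip_width: 46.8
```

```bash
python3 -c "
from h import *
goal((502.8,309,37.8),np.radians(93.4))
"
```

```text
t 19.7 grip [503.7 308.4  38.1] xaxis [ 0.0117 -0.0059 -0.9999] w 46.8 F [-0.  -1.1 -0.9] q1,q6 [ 0.42 -1.19]
shift [ 0.03  0.07 -0.09] turn -0.3
```

Call:
arm_command:
  moves:
    - [0.05, 0, 0, 0, 0]
    - [0.05, 0, 0, 0, 0.65]
    - [0.05, 0, 0, 0, 0.65]
    - [0.05, 0, 0, 0, 0.65]
    - [0.05, 0, 0, 0, 0.7]
    - [-4, 0, 0, 0, 0.7]
    - [-9, 0, 0, 0, 0.7]
    - [-14, 0, 0, 0, 0.7]
    - [-18, 0, 0, 0, 0.7]
    - [-18, 0, 0, 0, 0.7]

```text
time: 20.7
tool_pos: [500.4, 310.8, 384.1]
tcp_rot: [-0.086, 1.548, -0.031]
contact_force: [0.7, -0.6, -0.5]
grip_width: 64.2
```

```bash
python3 -c "
from h import *
goal((160,500,245))
"
```

```text
t 20.7 grip [504.1 310.7 224.9] xaxis [ 2.290e-02 -7.000e-04 -9.997e-01] w 64.2 F [ 0.7 -0.6 -0.5] q1,q6 [ 0.43 -1.19]
shift [ -2.81  20.77 -33.27] turn 0
```

Call:
arm_command:
  moves:
    - [-2.8, 20.8, -33.3, 0, 0.7]
    - [-2.8, 20.8, -33.3, 0, 0.7]
    - [-2.8, 20.8, -33.3, 0, 0.7]
    - [-2.8, 20.8, -33.3, 0, 0.7]
    - [-2.8, 20.8, -33.3, 0, 0.7]
    - [-2.8, 20.8, -33.3, 0, 0.7]
    - [-2.8, 20.8, -33.3, 0, 0.7]
    - [-2.8, 20.8, -33.3, 0, 0.7]
    - [-2.8, 20.8, -33.3, 0, 0.7]
    - [-2.8, 20.8, -33.3, 0, 0.7]

```text
time: 21.7
tool_pos: [155.2, 500.5, 403.5]
tcp_rot: [-0.127, 1.548, -0.07]
contact_force: [0.0, -0.5, -0.8]
grip_width: 64.3
```

```bash
python3 -c "
from h import *
from plant import bot
t=bot.capture('top')['frame'];s=bot.capture('scene')['frame']
cv2.imwrite('pics/t1.png',t)
a=cv2.resize(s[180:270,90:210],(400,300),interpolation=cv2.INTER_CUBIC);b=cv2.resize(s[110:200,350:470],(400,300),interpolation=cv2.INTER_CUBIC)
cv2.imwrite('pics/s1.png',np.hstack([a,b]))
"
```

```text
(no output)
```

View pics/t1.png

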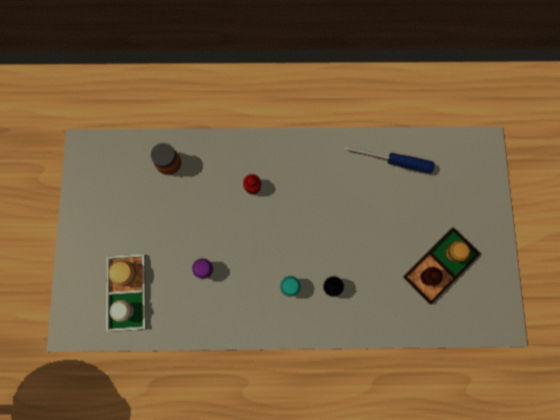

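View pics/s1.png

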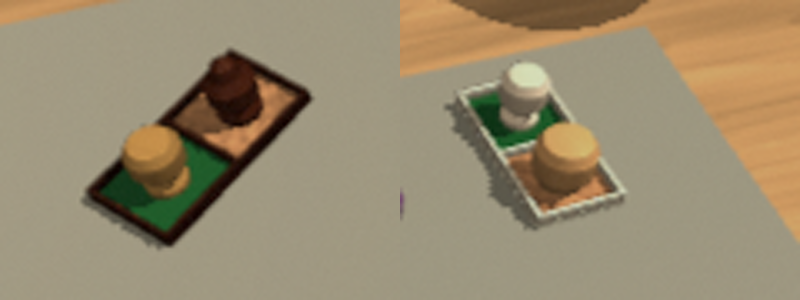

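The final views show all four parts upright in the right compartments: brass at (459,252), dark finial at (431,276), white knob at (121,311) and bun foot at (121,272). Everything else is where it was at the start.

```bash
python3 -c "
from plant import bot
print(bot.close_job())"
```

```text
the job is handed in; nothing more can be done
None
```

Both repair kits are made up and the job is handed in, at about 22 s on the robot's clock. The dark tray holds the brass knob on felt and the dark-brown finial on cork. The white tray holds the white knob on felt and the bun foot on cork.

- **Final check:** The last top and scene views show all four parts upright in their compartments. The black knob, red finial, jar, screwdriver and the two decoy knobs show no movement. The gripper was clear of everything. The largest wrist force I read at the end of a move was about 7 N.
- **Small disagreements:** The top and wrist cameras differed by 1–3 mm, so I centred the parts by the wrist view. One colour mask caught only the tip of the dark finial, so I measured it again before gripping. The tool also kept a tilt of about 0.7° from the second part on, which did not affect the placing.

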